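# Nip a casket up in the rack-feed gluing clamp

## Task

Stand the small copper casket upright and lengthwise on the bed of the gluing clamp, midway between its two cork-faced jaws, and let go. Then turn the clamp's knob, following it as it travels along with the sliding jaw, until the casket is nipped between both jaws with about 12 newtons, and let go of the knob. The casket is delicate: feel for the nip and never squeeze it twice as hard; move the jaw by its knob only, without pushing it along, and leave the other things where they are.

Things in the scene. Friction and masses are not known exactly. Their poses are not given: they have to be found in the camera images.
- casket_mid (a point): Centre (22 mm above the underside) of the loose casket: a long eight-sided embossed copper box with a closed lid that does not open, 78 mm long (x, without the cartouche), 54 mm wide (y; the flat sides to grip across), 44 mm high plus a low 5 mm panel on the lid, 0.2 to 0.4 kg; z up. It may stand in the clamp either way round.
- casket_end (a point): Middle of the casket's +x end wall, 39 mm from its centre. A cast cartouche (26 mm wide, 24 mm high, flat) stands out from this wall by 0 to 13 mm. It is solid, does not give, and differs from casket to casket, so the length over all is 78 to 91 mm and must be felt.
- clamp: The gluing clamp's fixed steel bed: 312 mm long (x from -161 to +151 mm), 90 mm wide (y), 20 mm high. Origin at its underside on the middle line, z up; the sliding jaw feeds towards +x. The casket is to stand on its flat top.
- saddle (a point): The grey saddle that carries the sliding jaw and the knob along the bed: 100 mm long, 84 mm wide, its top 44 mm above the bench, with an 80 mm wide jaw upright at its front, 67 mm above the bench. Origin at bed-top height below the knob's axis, x along the feed. Not to be pushed.
- jaw: The sliding jaw's cork-faced plate, 64 mm wide, from 24 to 64 mm above the bench, on a stiff rubber backing that gives about 0.1 mm per newton. It starts fully back, 42 mm short of the bed's origin, and moves with the saddle.
- jaw_face (a point): Middle of the sliding jaw's cork face, 80 mm ahead of the knob's axis along the feed, 44 mm above the bench.
- end_stop: The fixed jaw, bolted on the far end of the bed, with an equal cork face looking back at the sliding jaw; 84 mm wide, to 67 mm above the bench; where it is bolted differs from start to start. Origin at bed-top height, 22.5 mm behind its face.
- stop_face (a point): Middle of the fixed jaw's cork face, 44 mm above the bench. At the start the two faces are 114 to 130 mm apart.
- knob_grip (a point): Centre of the black fluted round knob on the saddle, on its upright axis, at the height to grip, 71 mm above the bench: knob 42 mm across, 28 mm high (top 83 mm above the bench), 12 mm above the saddle's top. It rides on the saddle and so shifts along the bed as it turns.
- knob (a joint): Turn of the knob in rad: 0 at the start, growing clockwise as seen from above, at most 4.7. Clockwise feeds the jaw towards the fixed jaw, 15 mm per rad (rack and pinion). The drive is stiff and stays where it is left: turning takes about 0.32 Nm with nothing nipped (a stopped hand feels less of it, so compare like readings), and each newton of nip adds 0.015 Nm.
- slide (a joint): Travel of the saddle, jaw and knob along the bed in m: 0 at the start, at most 0.070, always 0.015 times the knob's turn. A push of the hand along the feed adds to the drive: turning moment / 0.015 m + push = about 21 N of drag + the nip in newtons. A hand that does not follow the knob hinders it.
- tin: Bystander: open tin, 60 mm across, 62 mm high.
- jar: Bystander: amber jar with a white cap, 52 mm across, 70 mm high.
- brush: Bystander: brush, 170 mm long, lying.
- driver: Bystander: screwdriver, 160 mm long, lying.
- car: Bystander: yellow model car body, 200 mm long.
- bowl: Bystander: round wooden fiddle body, 132 mm across, 70 mm high.
- block: Bystander: cork sanding block, 60 x 30 x 25 mm.
Not all that is in view belongs to the job. Of the things that look like the part that bears casket_mid, the smallest one is meant.

How it is judged:
By the outcome, as a careful person would: the job done as asked, in the order asked, and still so for the second after the job is handed in, with the robot touching nothing.
It also fails if it takes over 72 s, if anything falls off the work surface, if the arm or the gripper's body presses on something with over 40 N, if the wrist force passes 120 N, or if a joint passes its speed limit or range.

## Robot

A 7-joint arm with a two-finger parallel gripper is mounted at the origin on the work surface. World frame = base frame: x ahead of the robot, y to its left, z up, the work surface at z = 0. Lengths are in m, angles in rad, forces in N, time in s.
With the tool pointing down it reaches from about 0.375 to 0.925 m from the base axis. Payload 3.1 kg.
Tool frame: the origin (TCP) lies on the centre line of the jaws, within the pads' length; the fingertips stand manip.tip_reach ahead of it and the grasp point (between the pads) lies 11 mm behind it (manip.tip_reach is the distance from the TCP to the fingertips, in m); z points along the fingers, y is the line along which they close (so a half turn about z gives the same grasp; the last joint's range is limited). The gripper opens to 85 mm and grips with 20 to 120 N. Pads are 22 mm wide; open, the fingers measure 114 mm over their backs; the gripper's body (76 mm by 85 mm) begins 54 mm behind the grasp point. The pads swing forward as they close: fully open they stand 13 mm farther back than shut.
Start: joints at [-1.23, 0.383, 0.044, 1.598, -0.018, 1.161, -0.05], TCP at [0.276, 0.588, 0.239] pointing down, gripper open.
Joint ranges: [-2.61, 2.61], [-0.41, 2.15], [-1.48, 1.57], [0, 2.5], [-1.57, 4.71], [0.05, 1.97], [-2.85, 2.85]. Speed limits (rad/s): [2.79, 2.79, 3.14, 3.14, 3.14, 3.14, 3.14].

## Interface

Orientations are given as a unit quaternion [x, y, z, w].
In Python, from plant import manip, imaging, job gives the robot as it stands.
- The arm moves only by the shell command python3 -m jog 'ROWS' [FORCE]. ROWS is JSON, a list of rows, each an object with "jaw": the opening, from 0 (shut) to 1 (fully open); "dp": the shift along the tool's x, y, z in cm, a list of three; "turn": the turn, a rotation vector about the tool's x, y, z in degrees, a list of three. A call has exactly 8 rows; each row shifts and turns the commanded pose from where the row before left it, along the tool's axes as they then stand; what a row does not reach is not made up. A row lasts 1/10 s, in which the tool goes at most 50 mm and 8.59 degrees, less where a joint would pass 70% of its speed; a pose out of reach is approached as far as the arm can. A call with a gripper value outside its range is refused whole. The fingers move at their own pace and stop on an object; FORCE is the grip in N (left out, the last holds). Time passes only in rows, so rows that do not move let the fingers close, or fill a call up. It gives the time, the measured TCP pose, the force, the opening and the grip force at its end, in the units of the state.
- manip.read_state(): the state, without advancing time (a new reading comes with each control period).
- imaging.get_image(name): name is "side" or "top"; returns a dict with "pixels" (384x512x3 uint8, red, green, blue), "mtx" (3x3 intrinsics, pixels), "R" (3x3) and "t" (3): a world point X has camera coordinates R X + t. Camera axes: x right, y down, z forward; pixel columns grow to the right and rows downward; lengths in m; the calibration is good to about 2 mm. A picture is of the moment at which its call begins. There is no depth.
- job.sign_off(): hands the job in; it is judged then, once.
Trained networks look in a picture, given as the dict that the camera call returned (one of the last four; its "shot" number tells which), for a name from the list of things; names that differ only in an ending like _2 or _b are one class to them, and where a whole thing is asked for, a point or a joint stands for the part that bears it (a point fixed in the world has none). Each returns a list of dicts, best first, with "score" (0 to 1); they miss things now and then, are a little off and sometimes report something else, mostly with a low value. They report only what shows in the picture. A call takes as long as a camera call. They do not tell look-alikes from the thing itself.
- imaging.silhouettes(picture, target): "pixels" (384x512 bool, what is visible of it).
- imaging.tip_of(picture, target): "centre" ([x, y, z] in m, in the coordinates of the camera as it stood for that picture, good to about 4 mm: a listed point, or the origin of a listed thing).
The state is a dict: "time_s": time; "qpos": joint angles; "dq": joint speeds; "tau": joint torques, N m; "tool_pos": TCP position; "eef_rot": TCP orientation; "force": force on the tool from outside, world axes, zero at the start; "torque": the same for the moment, N m; "finger_gap": finger opening in m; "gripper_force": force on a finger pad.
Only numpy, scipy, OpenCV 4.12 (cv2) and the standard library are available. Lean on these libraries where they do the work, as an engineer would, in place of code of your own. Each camera call takes 0.05 s, during which the arm holds its last target. There are 200 camera calls.

## Working session

There is one attempt and no reset: what is moved stays moved. The work goes in short steps, Python scripts to look and compute and a shell command to move; the robot and the scene stay as the last step left them, time stands still between calls to the robot, and variables do not carry over. Pictures are saved under pics/ and viewed, at most 10 in all, crops included, and the job is handed in when it is done.

```bash
ls; mkdir -p pics; cat > h.py <<'E'
import numpy as np, cv2
from plant import manip, imaging, job
from scipy.spatial.transform import Rotation as Ro
np.set_printoptions(precision=4,suppress=True)
def save(p,n): cv2.imwrite('pics/'+n,p['pixels'][:,:,::-1])
def world(p,c): return np.array(p['R']).T@(np.array(c)-np.array(p['t']))
def pix(p,X):
    c=np.array(p['R'])@np.array(X)+np.array(p['t']); u=np.array(p['mtx'])@c; return u[:2]/u[2]
def ray(p,uv,z):
    R=np.array(p['R']);t=np.array(p['t']);o=-R.T@t;d=R.T@np.linalg.inv(np.array(p['mtx']))@np.array([uv[0],uv[1],1.])
    return o+d*(z-o[2])/d[2]
def find(p,n,k=3):
    for d in imaging.tip_of(p,n)[:k]:
        w=world(p,d['centre']); print(n,round(d['score'],2),w,pix(p,w).round())
E
python3 - <<'E'
from h import *
s=manip.read_state(); print(s, manip.tip_reach)
a=imaging.get_image('top'); save(a,'top0.png')
b=imaging.get_image('side'); save(b,'side0.png')
for p in (a,b):
    print('cam',-np.array(p['R']).T@np.array(p['t']))
    for n in ['casket_mid','casket_end','clamp','saddle','jaw_face','stop_face','knob_grip','end_stop']: find(p,n)
E
```

```text
pics
{'time_s': 0.0, 'qpos': array([-1.2298,  0.3839,  0.0439,  1.5996, -0.0179,  1.1612, -0.0499]), 'dq': array([ 0.0001,  0.0006,  0.0004,  0.0012,  0.0003, -0.0006,  0.0007]), 'tau': array([ -0.0002, -43.3457,   1.0241, -24.9512,   0.0106,   0.0112,
         0.    ]), 'tool_pos': array([0.2758, 0.5876, 0.2379]), 'eef_rot': array([ 0.2176,  0.976 , -0.0013, -0.0002]), 'force': array([ 0.4435,  0.4961, -0.1652]), 'torque': array([-0.0069, -0.0162,  0.029 ]), 'gripper_force': 0.0, 'finger_gap': 0.0852773517053212} 0.008
cam [0.4121 0.0341 1.509 ]
casket_mid 0.88 [0.4958 0.3504 0.0247] [149. 210.]
casket_mid 0.84 [0.5666 0.4827 0.0265] [108. 187.]
casket_mid 0.65 [0.3651 0.4229 0.025 ] [124. 252.]
casket_end 0.77 [0.5344 0.4316 0.0288] [123. 197.]
casket_end 0.74 [0.5001 0.3169 0.0212] [160. 209.]
casket_end 0.58 [0.3793 0.3684 0.0343] [141. 248.]
clamp 0.65 [ 0.5966 -0.0152  0.0031] [268. 182.]
saddle 0.79 [0.5921 0.1076 0.017 ] [229. 182.]
jaw_face 0.56 [0.5957 0.0321 0.0403] [253. 180.]
stop_face 0.97 [ 0.5946 -0.0867  0.0416] [291. 182.]
knob_grip 0.71 [0.5944 0.1067 0.0696] [228.
[... 239 characters left out ...]
.]
casket_end 0.79 [0.5338 0.4312 0.0277] [171. 157.]
casket_end 0.68 [0.4991 0.3111 0.0219] [178. 175.]
casket_end 0.68 [0.3812 0.3722 0.0337] [137. 176.]
clamp 0.58 [ 0.5937 -0.0124  0.0053] [260. 215.]
clamp 0.38 [ 0.663  -0.3955 -0.0007] [381. 282.]
clamp 0.34 [0.5936 0.1065 0.0191] [237. 193.]
saddle 0.77 [0.5965 0.106  0.0208] [238. 193.]
jaw_face 0.73 [0.5919 0.0297 0.0434] [251. 198.]
jaw_face 0.71 [ 0.6422  0.3112 -0.0021] [214. 168.]
jaw_face 0.67 [0.5916 0.1112 0.0712] [235. 179.]
stop_face 0.65 [ 0.5862 -0.087   0.048 ] [275. 216.]
stop_face 0.4 [0.3582 0.1268 0.0003] [167. 223.]
knob_grip 0.66 [0.5924 0.1079 0.0726] [236. 179.]
end_stop 0.61 [ 0.5959 -0.1064  0.026 ] [282. 225.]
```

```bash
python3 - <<'E'
import cv2
a=cv2.imread('pics/top0.png')[140:290,80:330]; cv2.imwrite('pics/c1.png',cv2.resize(a,(800,480),interpolation=cv2.INTER_CUBIC))
a=cv2.imread('pics/side0.png')[120:270,100:330]; cv2.imwrite('pics/c2.png',cv2.resize(a,(800,522),interpolation=cv2.INTER_CUBIC))
E
python3 - <<'E'
from h import *
for nm in('top','side'):
  a=imaging.get_image(nm)
  for d in imaging.silhouettes(a,'casket_mid')[:4]:
    m=d['pixels'].astype(np.uint8); ys,xs=np.nonzero(m)
    P=np.array([ray(a,(x,y),0.044)[:2] for x,y in zip(xs,ys)]).astype(np.float32)
    print(nm,round(d['score'],2),len(xs),xs.mean(),ys.mean(),cv2.minAreaRect(P),P.mean(0))
E
```

```text
top 0.93 1081 121.45605920444034 251.87234042553192 ((0.3678513467311859, 0.42477160692214966), (0.08529160171747208, 0.12848332524299622), 13.846735954284668) [0.3673 0.4242]
top 0.8 1054 107.47153700189753 186.59582542694497 ((0.5640711188316345, 0.47864019870758057), (0.1303437352180481, 0.08606153726577759), 54.856048583984375) [0.5648 0.4777]
top 0.67 496 149.11693548387098 209.92137096774192 ((0.4976331293582916, 0.3472822606563568), (0.058178991079330444, 0.08587056398391724), 1.4402415752410889) [0.4963 0.3469]
top 0.28 2644 259.83963691376704 181.13313161875945 ((0.5920892357826233, -0.007372304797172546), (0.3106658458709717, 0.10257790982723236), 88.01842498779297) [0.5937 0.0104]
side 0.75 183 237.07103825136613 179.8360655737705 ((0.6182762384414673, 0.1390373706817627), (0.08512069284915924, 0.04521620273590088), 53.467254638671875) [0.6187 0.1389]
side 0.67 613 281.7340946166395 221.96084828711255 ((0.5935255289077759, -0.11230166256427765), (0.12287355959415436, 0.08245176076889038), 1.6143825054168701) [ 0.5883 -0.1131]
side 0.59 387 172.0671834625323 170.9095607235142 ((0.48087745904922485, 0.3154181241989136), (0.1441403329372406, 0.07027272135019302), 67.80364990234375) [0.4804 0.3159]
side 0.57 889 127.37345331833521 171.28796400449943 ((0.3635959029197693, 0.4073891043663025), (0.2222668081521988, 0.10506700724363327), 74.11966705322266) [0.3615 0.4049]
```

View pics/c1.png

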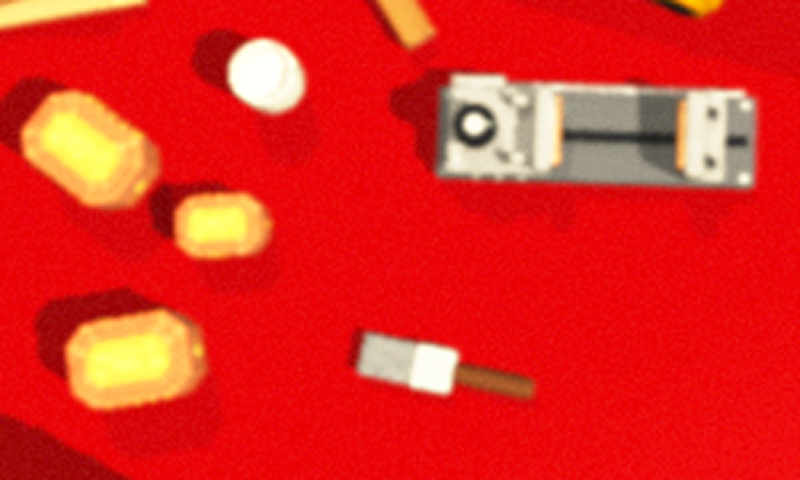

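View pics/c2.png

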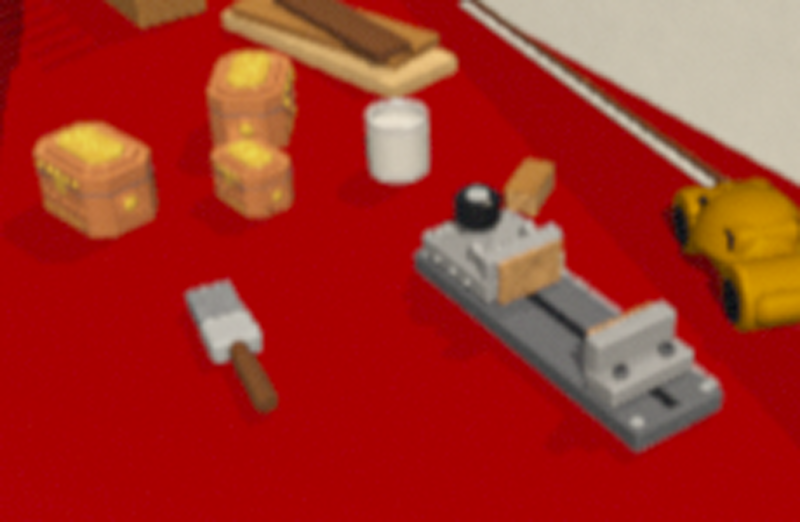

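```bash
cat >> h.py <<'E'
import json
def plan(X,ang,n,grip,s=None,jaw0=None):
    """n equal rows from the measured pose to tool position X, tool y at world angle ang (deg), pointing down"""
    s=s or manip.read_state(); p=np.array(s['tool_pos']); R=Ro.from_quat(s['eef_rot'])
    a=np.radians(ang); y=np.array([np.cos(a),np.sin(a),0]); z=np.array([0,0,-1.]); G=Ro.from_matrix(np.array([np.cross(y,z),y,z]).T)
    rv=(R.inv()*G).as_rotvec(); dX=(np.array(X)-p)/n
    for k in range(n):
        dp=R.inv().apply(dX)*100; tn=np.degrees(rv/n)
        print('{"jaw":%g,"dp":[%.2f,%.2f,%.2f],"turn":[%.1f,%.1f,%.1f]},'%(grip,*(dp+0.),*(tn+0.)))
        R=R*Ro.from_rotvec(rv/n)
def st():
    s=manip.read_state(); y=Ro.from_quat(s['eef_rot']).as_matrix()[:,1]
    print('t',round(s['time_s'],2),'p',s['tool_pos'],'yang',np.degrees(np.arctan2(y[1],y[0])).round(2),'F',s['force'],'M',s['torque'],'gap',round(s['finger_gap'],4),'gf',round(s['gripper_force'],1),'q',s['qpos']); return s
E
python3 - <<'E'
from h import *
a=imaging.get_image('top'); im=a['pixels'].astype(int)
# bed edges: grey (low saturation) vs red, subpixel along columns
sat=im[:,:,0]-(im[:,:,1]+im[:,:,2])/2
lo=[];hi=[]
for c in range(222,314,2):
    col=sat[150:215,c]; g=np.nonzero(col<80)[0]
    if len(g): lo.append((c,g.min()+150)); hi.append((c,g.max()+150))
for nm,e in(('far',lo),('near',hi)):
    e=np.array(e); W=np.array([ray(a,q,0.02)[:2] for q in e]); 
    m=np.ones(len(W),bool)
    for _ in range(6):
        k=np.polyfit(W[m,1],W[m,0],1); r=W[:,0]-np.polyval(k,W[:,1]); m=abs(r)<0.003
    print(nm,k,np.degrees(np.arctan(k[0])),m.sum(),len(m))
for n in ['knob_grip','jaw_face','stop_face','casket_mid','casket_end']: find(a,n,2)
s=manip.read_state(); plan([0.496,0.351,0.16],2.5,8,1)
E
```

```text
far [0.0104 0.6426] 0.5955462797833098 38 46
near [0.0096 0.5493] 0.5481252850276181 46 46
knob_grip 0.61 [0.5951 0.1026 0.0675] [230. 179.]
knob_grip 0.35 [ 0.5956 -0.0139 -0.0015] [267. 182.]
jaw_face 0.98 [0.5959 0.0356 0.0448] [252. 180.]
stop_face 0.83 [ 0.5907 -0.0844  0.0415] [290. 183.]
casket_mid 0.88 [0.3626 0.4217 0.0324] [123. 253.]
casket_mid 0.86 [0.4937 0.3517 0.0231] [149. 211.]
casket_end 0.68 [0.3798 0.3699 0.0292] [141. 248.]
casket_end 0.68 [0.5344 0.4339 0.0291] [123. 197.]
{"jaw":1,"dp":[-3.75,-1.52,0.99],"turn":[-0.0,0.0,7.8]},
{"jaw":1,"dp":[-3.92,-1.00,0.99],"turn":[-0.0,0.0,7.8]},
{"jaw":1,"dp":[-4.02,-0.46,0.99],"turn":[-0.0,0.0,7.8]},
{"jaw":1,"dp":[-4.04,0.09,0.99],"turn":[-0.0,0.0,7.8]},
{"jaw":1,"dp":[-3.99,0.64,0.99],"turn":[-0.0,0.0,7.8]},
{"jaw":1,"dp":[-3.87,1.18,0.99],"turn":[-0.0,0.0,7.8]},
{"jaw":1,"dp":[-3.67,1.69,0.99],"turn":[-0.0,0.0,7.8]},
{"jaw":1,"dp":[-3.41,2.17,0.99],"turn":[-0.0,0.0,7.8]},
```

```bash
python3 -m jog '[{"jaw":1,"dp":[-3.75,-1.52,0.99],"turn":[0,0,7.8]},{"jaw":1,"dp":[-3.92,-1.0,0.99],"turn":[0,0,7.8]},{"jaw":1,"dp":[-4.02,-0.46,0.99],"turn":[0,0,7.8]},{"jaw":1,"dp":[-4.04,0.09,0.99],"turn":[0,0,7.8]},{"jaw":1,"dp":[-3.99,0.64,0.99],"turn":[0,0,7.8]},{"jaw":1,"dp":[-3.87,1.18,0.99],"turn":[0,0,7.8]},{"jaw":1,"dp":[-3.67,1.69,0.99],"turn":[0,0,7.8]},{"jaw":1,"dp":[-3.41,2.17,0.99],"turn":[0,0,7.8]}]' 40
python3 - <<'E'
from h import *
for _ in range(2): s=st(); b=imaging.get_image('side')
for n in ['casket_mid','casket_end','stop_face','jaw_face','knob_grip']: find(b,n,2)
s=st();plan([0.4955,0.3505,0.022],2.5,8,1)
E
```

```text
time_s: 2.2
tool_pos: [0.4968, 0.3499, 0.16]
eef_rot: [0.694, 0.72, 0.0, -0.0]
force: [0.9, -0.5, 0.6]
finger_gap: 0.0853
gripper_force: 0.0
t 2.2 p [0.4968 0.3499 0.16  ] yang 2.16 F [ 0.8787 -0.477   0.5935] M [-0.0172 -0.0263  0.0068] gap 0.0853 gf 0.0 q [-0.9601  0.3969  0.3428  1.7876 -0.1571  0.9829 -0.517 ]
t 2.25 p [0.5026 0.3402 0.1585] yang 1.3 F [ 3.7248 -5.8536  0.0265] M [-0.4052 -0.2078  0.057 ] gap 0.0851 gf 0.0 q [-0.9544  0.3994  0.3535  1.7897 -0.1531  0.9815 -0.5184]
casket_mid 0.93 [0.37   0.4255 0.0294] [128. 172.]
casket_mid 0.92 [0.5678 0.4785 0.0327] [173. 148.]
casket_end 0.85 [0.5354 0.431  0.0274] [171. 157.]
casket_end 0.78 [0.3772 0.3691 0.034 ] [137. 177.]
stop_face 0.95 [ 0.5907 -0.0883  0.0426] [277. 218.]
stop_face 0.51 [ 0.5961 -0.0164  0.0012] [262. 216.]
jaw_face 0.61 [0.594  0.0306 0.0441] [252. 198.]
jaw_face 0.37 [ 0.5884 -0.0898  0.0437] [276. 218.]
knob_grip 0.63 [0.591  0.1081 0.0713] [235. 179.]
knob_grip 0.41 [ 0.7829 -0.0493  0.0036] [315. 199.]
t 2.55 p [0.4946 0.3532 0.1603] yang 2.67 F [ 0.0854 -0.1419  0.5612] M [ 0.0188 -0.0148 -0.0187] gap 0.0858 gf 0.0 q [-0.9628  0.3964  0.3389  1.7868 -0.1565  0.9839 -0.5147]
{"jaw":1,"dp":[-0.04,0.01,1.73],"turn":[-0.0,-0.0,0.0]},
{"jaw":1,"dp":[-0.04,0.01,1.73],"turn":[-0.0,-0.0,0.0]},
{"jaw":1,"dp":[-0.04,0.01,1.73],"turn":[-0.0,-0.0,0.0]},
{"jaw":1,"dp":[-0.04,0.01,1.73],"turn":[-0.0,-0.0,0.0]},
{"jaw":1,"dp":[-0.04,0.01,1.73],"turn":[-0.0,-0.0,0.0]},
{"jaw":1,"dp":[-0.03,0.01,1.73],"turn":[-0.0,-0.0,0.0]},
{"jaw":1,"dp":[-0.03,0.01,1.73],"turn":[-0.0,-0.0,0.0]},
{"jaw":1,"dp":[-0.03,0.01,1.73],"turn":[-0.0,-0.0,0.0]},
```

```bash
python3 -m jog '[{"jaw":1,"dp":[0,0,1.5],"turn":[0,0,0]},{"jaw":1,"dp":[0,0,2.8],"turn":[0,0,0]},{"jaw":1,"dp":[0,0,2.8],"turn":[0,0,0]},{"jaw":1,"dp":[0,0,2.8],"turn":[0,0,0]},{"jaw":1,"dp":[0,0,2.2],"turn":[0,0,0]},{"jaw":1,"dp":[0,0,1.2],"turn":[0,0,0]},{"jaw":1,"dp":[0,0,0.5],"turn":[0,0,0]},{"jaw":1,"dp":[0,0,0],"turn":[0,0,0]}]'
python3 -c "
from h import *
st()"
python3 -m jog '[{"jaw":0.4,"dp":[0,0,0],"turn":[0,0,0]},{"jaw":0.4,"dp":[0,0,0],"turn":[0,0,0]},{"jaw":0.4,"dp":[0,0,0],"turn":[0,0,0]},{"jaw":0.4,"dp":[0,0,0],"turn":[0,0,0]},{"jaw":0.4,"dp":[0,0,0],"turn":[0,0,0]},{"jaw":0.4,"dp":[0,0,0],"turn":[0,0,0]},{"jaw":0.4,"dp":[0,0,0],"turn":[0,0,0]},{"jaw":0.4,"dp":[0,0,0],"turn":[0,0,0]}]' 40
python3 -c "
from h import *
st()
a=imaging.get_image('top');find(a,'casket_mid');find(a,'casket_end')"
```

```text
time_s: 3.35
tool_pos: [0.4953, 0.3513, 0.0215]
eef_rot: [0.691, 0.722, -0.0, -0.0]
force: [-0.3, 0.1, 1.1]
finger_gap: 0.0852
gripper_force: 0.0
t 3.35 p [0.4953 0.3513 0.0215] yang 2.51 F [-0.3413  0.0984  1.0858] M [-0.0169 -0.042  -0.0092] gap 0.0852 gf 0.0 q [-0.9143  0.5904  0.2862  1.8457 -0.2357  0.7392 -0.455 ]
time_s: 4.15
tool_pos: [0.4976, 0.352, 0.024]
eef_rot: [0.692, 0.722, 0.002, 0.0]
force: [0.1, 0.2, 5.6]
finger_gap: 0.0537
gripper_force: 43.2
t 4.15 p [0.4976 0.352  0.024 ] yang 2.46 F [0.0525 0.2017 5.6014] M [-0.0479 -0.1465  0.0411] gap 0.0537 gf 43.2 q [-0.914   0.5877  0.2876  1.8436 -0.2354  0.7393 -0.455 ]
casket_mid 0.84 [0.5661 0.4816 0.0287] [108. 187.]
casket_mid 0.64 [0.493  0.3504 0.022 ] [149. 211.]
casket_mid 0.46 [0.3677 0.4228 0.0271] [123. 252.]
casket_end 0.45 [0.4973 0.316  0.0214] [161. 210.]
```

```bash
python3 -m jog '[{"jaw":0.4,"dp":[0,0,-0.8],"turn":[0,0,0]},{"jaw":0.4,"dp":[0,0,-1.8],"turn":[0,0,0.5]},{"jaw":0.4,"dp":[0,0,-2.4],"turn":[0,0,1]},{"jaw":0.4,"dp":[0,0,-2.8],"turn":[0,0,1]},{"jaw":0.4,"dp":[0,0,-2.4],"turn":[0,0,0.6]},{"jaw":0.4,"dp":[0,0,-1.8],"turn":[0,0,0]},{"jaw":0.4,"dp":[0,0,-0.8],"turn":[0,0,0]},{"jaw":0.4,"dp":[0,0,0],"turn":[0,0,0]}]'
python3 -c "
from h import *
for _ in range(3): s=st();b=imaging.get_image('side')
plan([.5958,-.025,.15],-.6,13,.4)"
```

```text
time_s: 5.1
tool_pos: [0.4956, 0.351, 0.1506]
eef_rot: [0.711, 0.703, 0.0, -0.0]
force: [0.1, -0.1, -3.5]
finger_gap: 0.0533
gripper_force: 42.7
t 5.1 p [0.4956 0.351  0.1506] yang -0.64 F [ 0.1304 -0.0929 -3.4612] M [ 0.0287 -0.0027 -0.0317] gap 0.0533 gf 42.7 q [-0.9723  0.4095  0.3553  1.7954 -0.1696  0.9659 -0.5583]
t 5.15 p [0.495  0.3506 0.1494] yang -0.63 F [ 0.3084 -0.6577 -2.9608] M [ 0.0255  0.0265 -0.0538] gap 0.054 gf 42.7 q [-0.9722  0.4107  0.3549  1.7965 -0.1697  0.9658 -0.5583]
t 5.2 p [0.4946 0.3503 0.1487] yang -0.63 F [-0.4307 -0.0768 -3.3671] M [0.0327 0.0222 0.0234] gap 0.0534 gf 42.6 q [-0.9721  0.4115  0.3547  1.7971 -0.1698  0.9658 -0.5582]
{"jaw":0.4,"dp":[-2.88,0.81,-0.01],"turn":[-0.0,0.0,-0.0]},
{"jaw":0.4,"dp":[-2.88,0.81,-0.01],"turn":[-0.0,0.0,-0.0]},
{"jaw":0.4,"dp":[-2.88,0.81,-0.01],"turn":[-0.0,0.0,-0.0]},
{"jaw":0.4,"dp":[-2.88,0.81,-0.01],"turn":[-0.0,0.0,-0.0]},
{"jaw":0.4,"dp":[-2.88,0.81,-0.01],"turn":[-0.0,0.0,-0.0]},
{"jaw":0.4,"dp":[-2.88,0.81,-0.01],"turn":[-0.0,0.0,-0.0]},
{"jaw":0.4,"dp":[-2.88,0.81,-0.01],"turn":[-0.0,0.0,-0.0]},
{"jaw":0.4,"dp":[-2.88,0.81,-0.01],"turn":[-0.0,0.0,-0.0]},
{"jaw":0.4,"dp":[-2.88,0.81,-0.01],"turn":[-0.0,0.0,-0.0]},
{"jaw":0.4,"dp":[-2.88,0.81,-0.01],"turn":[-0.0,0.0,-0.0]},
{"jaw":0.4,"dp":[-2.88,0.81,-0.01],"turn":[-0.0,0.0,-0.0]},
{"jaw":0.4,"dp":[-2.88,0.81,-0.01],"turn":[-0.0,0.0,-0.0]},
{"jaw":0.4,"dp":[-2.88,0.81,-0.01],"turn":[-0.0,0.0,-0.0]},
```

```bash
python3 -m jog '[{"jaw":0.4,"dp":[-0.6,0.17,0],"turn":[0,0,0]},{"jaw":0.4,"dp":[-1.4,0.39,0],"turn":[0,0,0]},{"jaw":0.4,"dp":[-2.2,0.62,0],"turn":[0,0,0]},{"jaw":0.4,"dp":[-2.8,0.79,0],"turn":[0,0,0]},{"jaw":0.4,"dp":[-3,0.84,0],"turn":[0,0,0]},{"jaw":0.4,"dp":[-3,0.84,0],"turn":[0,0,0]},{"jaw":0.4,"dp":[-3,0.84,0],"turn":[0,0,0]},{"jaw":0.4,"dp":[-3,0.84,0],"turn":[0,0,0]}]'
python3 -m jog '[{"jaw":0.4,"dp":[-3,0.84,0],"turn":[0,0,0]},{"jaw":0.4,"dp":[-3,0.84,0],"turn":[0,0,0]},{"jaw":0.4,"dp":[-3,0.84,0],"turn":[0,0,0]},{"jaw":0.4,"dp":[-3,0.84,0],"turn":[0,0,0]},{"jaw":0.4,"dp":[-2.8,0.79,0],"turn":[0,0,0]},{"jaw":0.4,"dp":[-2,0.56,0],"turn":[0,0,0]},{"jaw":0.4,"dp":[-1.2,0.34,0],"turn":[0,0,0]},{"jaw":0.4,"dp":[-0.4,0.11,0],"turn":[0,0,0]}]'
python3 - <<'E'
from h import *
for _ in range(4): b=imaging.get_image('side')
a=imaging.get_image('top')
s=st()
for p in(a,b):
  for n in ['casket_mid','casket_end','stop_face','jaw_face','knob_grip']: find(p,n,2)
A=cv2.resize(a['pixels'][130:230,200:330,::-1],(520,400),interpolation=cv2.INTER_CUBIC);B=cv2.resize(b['pixels'][130:250,200:320,::-1],(400,400),interpolation=cv2.INTER_CUBIC)
cv2.imwrite('pics/d1.png',cv2.resize(np.hstack([A,B]),(800,348)))
E
```

```text
time_s: 6.05
tool_pos: [0.547, 0.157, 0.1497]
eef_rot: [0.712, 0.703, -0.001, 0.0]
force: [-0.1, -0.0, -3.6]
finger_gap: 0.0544
gripper_force: 42.6
time_s: 6.85
tool_pos: [0.5961, -0.0274, 0.1499]
eef_rot: [0.712, 0.702, -0.001, 0.0]
force: [0.1, 0.5, -2.7]
finger_gap: 0.0537
gripper_force: 42.6
t 7.1 p [ 0.5962 -0.022   0.1498] yang -0.48 F [-0.6677  0.1029 -3.1952] M [ 0.0356  0.0327 -0.0286] gap 0.0538 gf 42.5 q [-0.4285  0.4087  0.4869  1.8264 -0.23    0.963   0.1485]
casket_mid 0.74 [0.5658 0.4808 0.0291] [108. 187.]
casket_mid 0.72 [0.3637 0.4243 0.0275] [123. 253.]
casket_end 0.97 [0.533  0.4318 0.029 ] [123. 198.]
casket_end 0.71 [0.3776 0.3692 0.0329] [141. 249.]
stop_face 0.63 [ 0.5954 -0.088   0.0394] [292. 182.]
jaw_face 0.95 [0.5999 0.0306 0.0418] [253. 179.]
jaw_face 0.55 [ 0.313  -0.2854 -0.0023] [352. 274.]
knob_grip 0.52 [0.5957 0.1065 0.0687] [228. 179.]
casket_mid 0.8 [ 0.5945 -0.0214  0.1449] [263. 176.]
casket_mid 0.76 [0.5693 0.4771 0.0321] [173. 149.]
casket_end 0.68 [ 0.5948 -0.0631  0.149 ] [273. 181.]
casket_end 0.64 [0.3783 0.3727 0.0314] [137. 177.]
stop_face 0.74 [ 0.7874 -0.0454  0.0029] [315. 198.]
stop_face 0.61 [ 0.5898 -0.0881  0.0456] [276. 217.]
jaw_face 0.71 [0.5931 0.0304 0.0457] [251. 197.]
jaw_face 0.67 [0.7107 0.18   0.0027] [252. 176.]
knob_grip 0.56 [0.5921 0.1104 0.0711] [235. 179.]
```

View pics/d1.png

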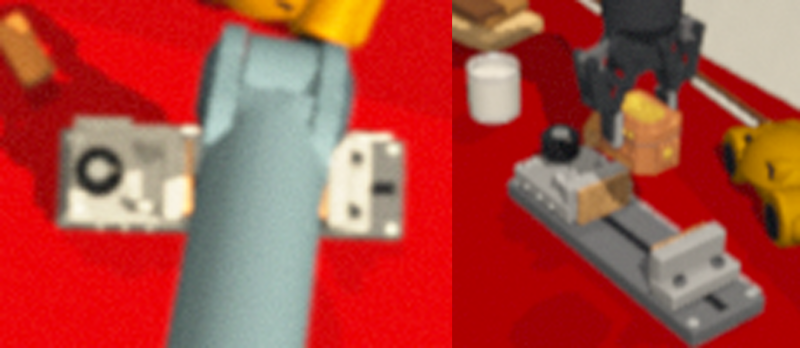

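```bash
python3 -m jog '[{"jaw":0.4,"dp":[-0.2,0,0.8],"turn":[0,0,0]},{"jaw":0.4,"dp":[0,0,1.6],"turn":[0,0,0]},{"jaw":0.4,"dp":[0,0,2.2],"turn":[0,0,0]},{"jaw":0.4,"dp":[0,0,2.2],"turn":[0,0,0]},{"jaw":0.4,"dp":[0,0,1.6],"turn":[0,0,0]},{"jaw":0.4,"dp":[0,0,1.0],"turn":[0,0,0]},{"jaw":0.4,"dp":[0,0,0.5],"turn":[0,0,0]},{"jaw":0.4,"dp":[0,0,0.2],"turn":[0,0,0]}]'
python3 -m jog '[{"jaw":0.4,"dp":[0,0,0],"turn":[0,0,0]},{"jaw":0.4,"dp":[0,0,0.05],"turn":[0,0,0]},{"jaw":0.4,"dp":[0,0,0.05],"turn":[0,0,0]},{"jaw":0.4,"dp":[0,0,0.05],"turn":[0,0,0]},{"jaw":0.4,"dp":[0,0,0.05],"turn":[0,0,0]},{"jaw":0.4,"dp":[0,0,0.05],"turn":[0,0,0]},{"jaw":0.4,"dp":[0,0,0.05],"turn":[0,0,0]},{"jaw":0.4,"dp":[0,0,0],"turn":[0,0,0]}]'
python3 -c "
from h import *
st()"
```

```text
time_s: 8.4
tool_pos: [0.5965, -0.0263, 0.0487]
eef_rot: [0.711, 0.703, -0.0, -0.0]
force: [0.1, 0.1, -3.3]
finger_gap: 0.0533
gripper_force: 42.5
time_s: 9.2
tool_pos: [0.5963, -0.0262, 0.0459]
eef_rot: [0.711, 0.703, -0.0, -0.0]
force: [-1.0, -0.0, -3.5]
finger_gap: 0.054
gripper_force: 42.5
t 9.2 p [ 0.5963 -0.0262  0.0459] yang -0.64 F [-1.0309 -0.048  -3.5477] M [0.0209 0.0963 0.0362] gap 0.054 gf 42.5 q [-0.3709  0.5572  0.429   1.8726 -0.3182  0.7796  0.2184]
```

```bash
python3 -m jog '[{"jaw":0.4,"dp":[0,0,0.05],"turn":[0,0,0]},{"jaw":0.4,"dp":[0,0,0.05],"turn":[0,0,0]},{"jaw":0.4,"dp":[0,0,0.05],"turn":[0,0,0]},{"jaw":0.4,"dp":[0,0,0.05],"turn":[0,0,0]},{"jaw":0.4,"dp":[0,0,0.05],"turn":[0,0,0]},{"jaw":0.4,"dp":[0,0,0],"turn":[0,0,0]},{"jaw":0.4,"dp":[0,0,0],"turn":[0,0,0]},{"jaw":0.4,"dp":[0,0,0],"turn":[0,0,0]}]'
python3 -c "
from h import *
st()"
```

```text
time_s: 10.0
tool_pos: [0.5965, -0.0262, 0.0441]
eef_rot: [0.711, 0.703, 0.0, -0.0]
force: [-3.2, 0.6, 4.4]
finger_gap: 0.0533
gripper_force: 43.3
t 10.0 p [ 0.5965 -0.0262  0.0441] yang -0.64 F [-3.2043  0.6413  4.4395] M [ 0.0719  0.6262 -0.0207] gap 0.0533 gf 43.3 q [-0.3695  0.5601  0.4275  1.8728 -0.3202  0.7765  0.22  ]
```

```bash
python3 -m jog '[{"jaw":0.75,"dp":[0,0,0],"turn":[0,0,0]},{"jaw":0.8,"dp":[0,0,0],"turn":[0,0,0]},{"jaw":0.9,"dp":[0,0,0],"turn":[0,0,0]},{"jaw":1,"dp":[0,0,0],"turn":[0,0,0]},{"jaw":1,"dp":[0,0,0],"turn":[0,0,0]},{"jaw":1,"dp":[0,0,-0.3],"turn":[0,0,0]},{"jaw":1,"dp":[0,0,-0.8],"turn":[0,0,0]},{"jaw":1,"dp":[0,0,-1.5],"turn":[0,0,0]}]'
python3 -m jog '[{"jaw":1,"dp":[0,0,-2],"turn":[0,0,0]},{"jaw":1,"dp":[0,0,-2.5],"turn":[0,0,0]},{"jaw":1,"dp":[1,0,-2],"turn":[0,0,-8]},{"jaw":1,"dp":[2,0.3,-1.5],"turn":[0,0,-8]},{"jaw":1,"dp":[2.4,0.7,0],"turn":[0,0,-8]},{"jaw":1,"dp":[2.6,1.2,0],"turn":[0,0,-8]},{"jaw":1,"dp":[2.0,1.3,0],"turn":[0,0,-8]},{"jaw":1,"dp":[0,0,0],"turn":[0,0,-8]}]'
python3 - <<'E'
from h import *
for _ in range(3): b=imaging.get_image('side')
a=imaging.get_image('top')
s=st()
for p in(a,b):
  for n in ['casket_mid','casket_end','stop_face','jaw_face','knob_grip']: find(p,n,2)
A=cv2.resize(a['pixels'][130:230,200:330,::-1],(520,400),interpolation=cv2.INTER_CUBIC);B=cv2.resize(b['pixels'][130:250,200:320,::-1],(400,400),interpolation=cv2.INTER_CUBIC)
cv2.imwrite('pics/d2.png',cv2.resize(np.hstack([A,B]),(800,348)))
E
```

```text
time_s: 10.8
tool_pos: [0.5955, -0.0262, 0.0695]
eef_rot: [0.711, 0.703, -0.001, -0.001]
force: [0.1, -0.1, 0.5]
finger_gap: 0.0851
gripper_force: 0.0
time_s: 11.6
tool_pos: [0.5991, 0.0878, 0.1513]
eef_rot: [0.357, 0.934, 0.002, 0.0]
force: [-0.7, 0.9, -0.5]
finger_gap: 0.0854
gripper_force: 0.0
t 11.8 p [0.5992 0.0804 0.1506] yang 47.12 F [ 0.0659 -0.0526 -0.1627] M [-0.0064 -0.005  -0.0163] gap 0.0856 gf 0.0 q [-0.4384  0.3981  0.2896  1.8001 -0.1347  0.9614  0.7293]
casket_mid 0.75 [0.5662 0.4843 0.0298] [107. 187.]
casket_mid 0.74 [0.3656 0.4212 0.031 ] [124. 252.]
casket_end 0.96 [ 0.5914 -0.066   0.0398] [284. 183.]
casket_end 0.61 [0.3784 0.3718 0.0311] [140. 248.]
stop_face 0.69 [ 0.5938 -0.0877  0.0416] [292. 182.]
jaw_face 0.62 [0.5967 0.0327 0.043 ] [253. 180.]
knob_grip 0.28 [ 0.3631  0.132  -0.0029] [219. 255.]
casket_mid 0.9 [0.5679 0.4784 0.0318] [173. 149.]
casket_mid 0.84 [ 0.5937 -0.0271  0.0408] [264. 207.]
casket_end 0.97 [0.5336 0.4307 0.0307] [170. 157.]
casket_end 0.77 [ 0.5956 -0.068   0.042 ] [273. 214.]
stop_face 0.9 [ 0.5918 -0.0878  0.046 ] [277. 216.]
jaw_face 0.7 [0.5946 0.0332 0.0449] [251. 197.]
knob_grip 0.68 [0.5909 0.1109 0.0696] [235. 179.]
```

View pics/d2.png

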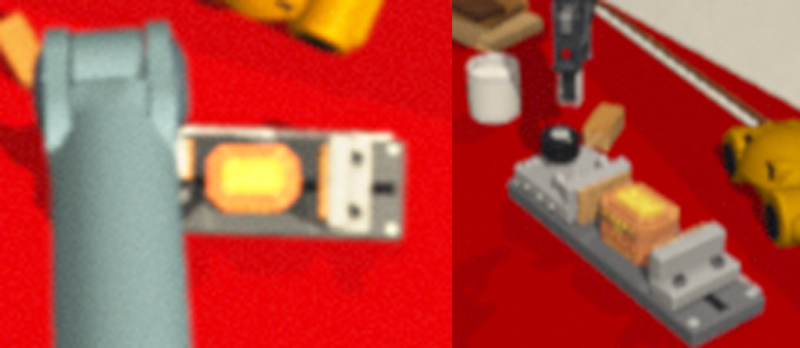

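```bash
python3 - <<'E'
from h import *
a=imaging.get_image('top'); im=cv2.imread('pics/top0.png')[165:195,215:243].astype(int)
m=(im.sum(2)<170).astype(np.uint8); n,l,stt,c=cv2.connectedComponentsWithStats(m); i=1+stt[1:,4].argmax()
x,y,w,h=stt[i,:4]; uv=(215+x+(w-1)/2,165+y+(h-1)/2); print(stt[i],uv,c[i]+[215,165]); print(ray(a,uv,.083),ray(a,uv,.075))
s=st(); plan([.5955,.1085,.15],140,11,.75)
E
```

```text
[ 8 15 11  5 19] (np.float64(228.0), np.float64(182.0)) [228.1579 182.6316]
[0.5837 0.1066 0.083 ] [0.5847 0.107  0.075 ]
t 12.35 p [0.5988 0.0815 0.1495] yang 47.35 F [0.544  0.3409 0.5425] M [0.0044 0.0022 0.1104] gap 0.0855 gf 0.0 q [-0.4385  0.3996  0.2878  1.8004 -0.1351  0.9609  0.7319]
{"jaw":0.75,"dp":[0.19,0.16,-0.00],"turn":[-0.0,-0.0,-8.4]},
{"jaw":0.75,"dp":[0.16,0.19,-0.00],"turn":[-0.0,-0.0,-8.4]},
{"jaw":0.75,"dp":[0.13,0.21,-0.00],"turn":[-0.0,-0.0,-8.4]},
{"jaw":0.75,"dp":[0.10,0.23,-0.00],"turn":[-0.0,-0.0,-8.4]},
{"jaw":0.75,"dp":[0.07,0.24,-0.00],"turn":[-0.0,-0.0,-8.4]},
{"jaw":0.75,"dp":[0.03,0.25,-0.00],"turn":[-0.0,-0.0,-8.4]},
{"jaw":0.75,"dp":[-0.00,0.25,-0.00],"turn":[-0.0,-0.0,-8.4]},
{"jaw":0.75,"dp":[-0.04,0.24,-0.00],"turn":[-0.0,-0.0,-8.4]},
{"jaw":0.75,"dp":[-0.08,0.24,-0.00],"turn":[-0.0,-0.0,-8.4]},
{"jaw":0.75,"dp":[-0.11,0.22,-0.00],"turn":[-0.0,-0.0,-8.4]},
{"jaw":0.75,"dp":[-0.14,0.20,-0.00],"turn":[-0.0,-0.0,-8.4]},
```

```bash
python3 -m jog '[{"jaw":0.75,"dp":[0.19,0.16,0],"turn":[0,0,-8.4]},{"jaw":0.75,"dp":[0.16,0.19,0],"turn":[0,0,-8.4]},{"jaw":0.75,"dp":[0.13,0.21,0],"turn":[0,0,-8.4]},{"jaw":0.75,"dp":[0.1,0.23,0],"turn":[0,0,-8.4]},{"jaw":0.75,"dp":[0.07,0.24,0],"turn":[0,0,-8.4]},{"jaw":0.75,"dp":[0.03,0.25,0],"turn":[0,0,-8.4]},{"jaw":0.75,"dp":[0,0.25,0],"turn":[0,0,-8.4]},{"jaw":0.75,"dp":[-0.04,0.24,0],"turn":[0,0,-8.4]}]' 
python3 -m jog '[{"jaw":0.75,"dp":[-0.08,0.24,0],"turn":[0,0,-8.4]},{"jaw":0.75,"dp":[-0.11,0.22,0],"turn":[0,0,-8.4]},{"jaw":0.75,"dp":[-0.14,0.2,0],"turn":[0,0,-8.4]},{"jaw":0.75,"dp":[0,0,0],"turn":[0,0,0]},{"jaw":0.75,"dp":[0,0,0],"turn":[0,0,0]},{"jaw":0.75,"dp":[0,0,0],"turn":[0,0,0]},{"jaw":0.75,"dp":[0,0,0],"turn":[0,0,0]},{"jaw":0.75,"dp":[0,0,0],"turn":[0,0,0]}]' 
python3 - <<'E'
from h import *
b=imaging.get_image('side'); find(b,'knob_grip',2); find(b,'casket_mid',2)
s=st(); plan([.5945,.108,.1],140,1,.75)
E
```

```text
time_s: 13.15
tool_pos: [0.5965, 0.1013, 0.1495]
eef_rot: [-0.216, 0.976, -0.0, -0.0]
force: [-0.2, -0.4, -0.1]
finger_gap: 0.0638
gripper_force: 0.0
time_s: 13.95
tool_pos: [0.5957, 0.1085, 0.1496]
eef_rot: [-0.42, 0.907, -0.0, -0.0]
force: [-0.4, 0.6, -0.4]
finger_gap: 0.0641
gripper_force: 0.0
knob_grip 0.44 [0.591  0.1064 0.073 ] [236. 179.]
casket_mid 0.67 [ 0.591  -0.0259  0.0421] [263. 207.]
casket_mid 0.62 [0.368  0.4244 0.0296] [128. 172.]
t 14.1 p [0.5957 0.1086 0.1496] yang 139.74 F [-0.0756  0.7117 -0.3491] M [0.0343 0.0387 0.0389] gap 0.0641 gf 0.0 q [-0.23    0.3935 -0.0226  1.7844  0.0106  0.9638  2.1819]
{"jaw":0.75,"dp":[0.12,0.05,4.96],"turn":[-0.0,-0.0,-0.3]},
```

```bash
python3 -m jog '[{"jaw":0.75,"dp":[0.12,0.05,1],"turn":[0,0,0]},{"jaw":0.75,"dp":[0,0,2],"turn":[0,0,0]},{"jaw":0.75,"dp":[0,0,2],"turn":[0,0,0]},{"jaw":0.75,"dp":[0,0,1.5],"turn":[0,0,0]},{"jaw":0.75,"dp":[0,0,1.1],"turn":[0,0,0]},{"jaw":0.75,"dp":[0,0,0.7],"turn":[0,0,0]},{"jaw":0.75,"dp":[0,0,0.4],"turn":[0,0,0]},{"jaw":0.75,"dp":[0,0,0],"turn":[0,0,0]}]'
python3 -c "
from h import *
st()"
python3 -m jog '[{"jaw":0.6,"dp":[0,0,0],"turn":[0,0,0]},{"jaw":0.5,"dp":[0,0,0],"turn":[0,0,0]},{"jaw":0.4,"dp":[0,0,0],"turn":[0,0,0]},{"jaw":0.3,"dp":[0,0,0],"turn":[0,0,0]},{"jaw":0.3,"dp":[0,0,0],"turn":[0,0,0]},{"jaw":0.3,"dp":[0,0,0],"turn":[0,0,0]},{"jaw":0.3,"dp":[0,0,0],"turn":[0,0,0]},{"jaw":0.3,"dp":[0,0,0],"turn":[0,0,0]}]' 90
python3 -c "
from h import *
st()"
```

```text
time_s: 14.9
tool_pos: [0.5945, 0.108, 0.0623]
eef_rot: [-0.421, 0.907, 0.0, -0.0]
force: [0.2, -0.4, 0.1]
finger_gap: 0.0642
gripper_force: 0.0
t 14.9 p [0.5945 0.108  0.0623] yang 139.76 F [ 0.1812 -0.3888  0.086 ] M [-0.063  -0.0032 -0.0316] gap 0.0642 gf 0.0 q [-0.2294  0.5076 -0.0231  1.831   0.0156  0.8035  2.1789]
time_s: 15.7
tool_pos: [0.5964, 0.1073, 0.0644]
eef_rot: [-0.42, 0.907, -0.001, 0.002]
force: [0.2, -2.4, 6.2]
finger_gap: 0.0396
gripper_force: 90.0
t 15.7 p [0.5964 0.1073 0.0644] yang 139.72 F [ 0.192  -2.4387  6.2116] M [-0.5246 -0.1305  0.0275] gap 0.0396 gf 90.0 q [-0.2289  0.5054 -0.022   1.829   0.0166  0.8038  2.179 ]
```

```bash
cat >> h.py <<'E'
def turnrows(th,degs,k=0.2618):
    for d in degs:
        m=np.radians(th-d/2); s_,c_=np.sin(m),np.cos(m)
        # dp is in the tool axes at the row's start
        m0=np.radians(th); f=np.array([-.0105,-1]); r=k*d/10
        print('{"jaw":0.3,"dp":[%.3f,%.3f,0],"turn":[0,0,%g]},'%(r*(f@[-np.sin(m0),np.cos(m0)]),r*(f@[np.cos(m0),np.sin(m0)]),d)); th-=d
    print('end',th)
E
python3 -c "
from h import *
turnrows(139.7,[3,5,6,6,6,6,5,3])
turnrows(99.7,[3,5,6,6,6,5,3,0])
"
```

```text
{"jaw":0.3,"dp":[0.060,-0.050,0],"turn":[0,0,3]},
{"jaw":0.3,"dp":[0.096,-0.089,0],"turn":[0,0,5]},
{"jaw":0.3,"dp":[0.106,-0.116,0],"turn":[0,0,6]},
{"jaw":0.3,"dp":[0.093,-0.127,0],"turn":[0,0,6]},
{"jaw":0.3,"dp":[0.079,-0.136,0],"turn":[0,0,6]},
{"jaw":0.3,"dp":[0.065,-0.143,0],"turn":[0,0,6]},
{"jaw":0.3,"dp":[0.041,-0.124,0],"turn":[0,0,5]},
{"jaw":0.3,"dp":[0.018,-0.076,0],"turn":[0,0,3]},
end 99.69999999999999
{"jaw":0.3,"dp":[0.014,-0.077,0],"turn":[0,0,3]},
{"jaw":0.3,"dp":[0.017,-0.130,0],"turn":[0,0,5]},
{"jaw":0.3,"dp":[0.006,-0.157,0],"turn":[0,0,6]},
{"jaw":0.3,"dp":[-0.010,-0.157,0],"turn":[0,0,6]},
{"jaw":0.3,"dp":[-0.026,-0.155,0],"turn":[0,0,6]},
{"jaw":0.3,"dp":[-0.035,-0.126,0],"turn":[0,0,5]},
{"jaw":0.3,"dp":[-0.028,-0.073,0],"turn":[0,0,3]},
{"jaw":0.3,"dp":[-0.000,-0.000,0],"turn":[0,0,0]},
end 65.7
```

```bash
python3 -m jog '[{"jaw":0.3,"dp":[0.06,-0.05,0],"turn":[0,0,3]},{"jaw":0.3,"dp":[0.096,-0.089,0],"turn":[0,0,5]},{"jaw":0.3,"dp":[0.106,-0.116,0],"turn":[0,0,6]},{"jaw":0.3,"dp":[0.093,-0.127,0],"turn":[0,0,6]},{"jaw":0.3,"dp":[0.079,-0.136,0],"turn":[0,0,6]},{"jaw":0.3,"dp":[0.065,-0.143,0],"turn":[0,0,6]},{"jaw":0.3,"dp":[0.041,-0.124,0],"turn":[0,0,5]},{"jaw":0.3,"dp":[0.018,-0.076,0],"turn":[0,0,3]}]' 100
python3 - <<'E'
from h import *
st(); b=imaging.get_image('side'); find(b,'jaw_face',1); find(b,'knob_grip',1)
cv2.imwrite('pics/e1.png',cv2.resize(b['pixels'][130:250,200:320,::-1],(480,480),interpolation=cv2.INTER_CUBIC)); st()
E
```

```text
time_s: 16.5
tool_pos: [0.5963, 0.0969, 0.0644]
eef_rot: [-0.085, 0.996, -0.001, 0.002]
force: [-0.4, -1.8, 6.6]
finger_gap: 0.039
gripper_force: 99.7
t 16.5 p [0.5963 0.0969 0.0644] yang 99.7 F [-0.4044 -1.7959  6.5787] M [-0.6976 -0.0745  0.3774] gap 0.039 gf 99.7 q [-0.3405  0.5045  0.1357  1.8405 -0.089   0.7991  1.5804]
jaw_face 0.71 [0.5956 0.0202 0.0444] [254. 199.]
knob_grip 0.56 [0.5901 0.0996 0.0737] [237. 180.]
t 16.65 p [0.5963 0.0969 0.0644] yang 99.71 F [-0.2198 -1.4335  6.3251] M [-0.6426 -0.0598 -0.0928] gap 0.0392 gf 99.8 q [-0.3401  0.5044  0.1356  1.8404 -0.0894  0.7992  1.5813]
```

View pics/e1.png

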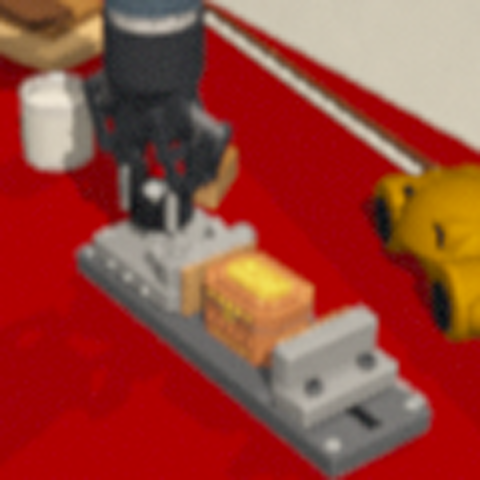

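```bash
python3 -c "
from h import *
turnrows(99.7,[5,6,6,6,5,3,.75,.75])
turnrows(67.2,[3,5,6,5,3,.75,.75,.75])
turnrows(42.95,[.75]*24)
"
```

```text
{"jaw":0.3,"dp":[0.023,-0.129,0],"turn":[0,0,5]},
{"jaw":0.3,"dp":[0.015,-0.156,0],"turn":[0,0,6]},
{"jaw":0.3,"dp":[-0.002,-0.157,0],"turn":[0,0,6]},
{"jaw":0.3,"dp":[-0.018,-0.156,0],"turn":[0,0,6]},
{"jaw":0.3,"dp":[-0.029,-0.128,0],"turn":[0,0,5]},
{"jaw":0.3,"dp":[-0.024,-0.075,0],"turn":[0,0,3]},
{"jaw":0.3,"dp":[-0.007,-0.018,0],"turn":[0,0,0.75]},
{"jaw":0.3,"dp":[-0.007,-0.018,0],"turn":[0,0,0.75]},
end 67.2
{"jaw":0.3,"dp":[-0.030,-0.073,0],"turn":[0,0,3]},
{"jaw":0.3,"dp":[-0.056,-0.118,0],"turn":[0,0,5]},
{"jaw":0.3,"dp":[-0.079,-0.136,0],"turn":[0,0,6]},
{"jaw":0.3,"dp":[-0.077,-0.106,0],"turn":[0,0,5]},
{"jaw":0.3,"dp":[-0.052,-0.059,0],"turn":[0,0,3]},
{"jaw":0.3,"dp":[-0.014,-0.014,0],"turn":[0,0,0.75]},
{"jaw":0.3,"dp":[-0.014,-0.014,0],"turn":[0,0,0.75]},
{"jaw":0.3,"dp":[-0.014,-0.014,0],"turn":[0,0,0.75]},
end 42.95
{"jaw":0.3,"dp":[-0.014,-0.014,0],"turn":[0,0,0.75]},
{"jaw":0.3,"dp":[-0.014,-0.013,0],"turn":[0,0,0.75]},
{"jaw":0.3,"dp":[-0.015,-0.013,0],"turn":[0,0,0.75]},
{"jaw":0.3,"dp":[-0.015,-0.013,0],"turn":[0,0,0.75]},
{"jaw":0.3,"dp":[-0.015,-0.013,0],"t
[... 366 characters left out ...]
-0.011,0],"turn":[0,0,0.75]},
{"jaw":0.3,"dp":[-0.016,-0.011,0],"turn":[0,0,0.75]},
{"jaw":0.3,"dp":[-0.016,-0.011,0],"turn":[0,0,0.75]},
{"jaw":0.3,"dp":[-0.016,-0.011,0],"turn":[0,0,0.75]},
{"jaw":0.3,"dp":[-0.017,-0.010,0],"turn":[0,0,0.75]},
{"jaw":0.3,"dp":[-0.017,-0.010,0],"turn":[0,0,0.75]},
{"jaw":0.3,"dp":[-0.017,-0.010,0],"turn":[0,0,0.75]},
{"jaw":0.3,"dp":[-0.017,-0.010,0],"turn":[0,0,0.75]},
{"jaw":0.3,"dp":[-0.017,-0.010,0],"turn":[0,0,0.75]},
{"jaw":0.3,"dp":[-0.017,-0.009,0],"turn":[0,0,0.75]},
{"jaw":0.3,"dp":[-0.017,-0.009,0],"turn":[0,0,0.75]},
{"jaw":0.3,"dp":[-0.017,-0.009,0],"turn":[0,0,0.75]},
{"jaw":0.3,"dp":[-0.018,-0.009,0],"turn":[0,0,0.75]},
end 24.950000000000003
```

```bash
python3 -m jog '[{"jaw":0.3,"dp":[0.023,-0.129,0],"turn":[0,0,5]},{"jaw":0.3,"dp":[0.015,-0.156,0],"turn":[0,0,6]},{"jaw":0.3,"dp":[-0.002,-0.157,0],"turn":[0,0,6]},{"jaw":0.3,"dp":[-0.018,-0.156,0],"turn":[0,0,6]},{"jaw":0.3,"dp":[-0.029,-0.128,0],"turn":[0,0,5]},{"jaw":0.3,"dp":[-0.024,-0.075,0],"turn":[0,0,3]},{"jaw":0.3,"dp":[-0.007,-0.018,0],"turn":[0,0,0.75]},{"jaw":0.3,"dp":[-0.007,-0.018,0],"turn":[0,0,0.75]}]'
python3 - <<'E'
from h import *
st(); b=imaging.get_image('side'); find(b,'jaw_face',1); find(b,'casket_mid',2); find(b,'casket_end',2);a=imaging.get_image('top'); find(a,'jaw_face',1); find(a,'casket_end',1)
find(a,'stop_face',1)
A=cv2.resize(a['pixels'][150:215,240:320,::-1],(492,400),interpolation=cv2.INTER_CUBIC);B=cv2.resize(b['pixels'][180:240,235:295,::-1],(400,400),interpolation=cv2.INTER_CUBIC)
cv2.imwrite('pics/e2.png',cv2.resize(np.hstack([A,B]),(800,359)))
E
```

```text
time_s: 17.45
tool_pos: [0.5961, 0.0885, 0.0644]
eef_rot: [0.196, 0.981, -0.0, 0.002]
force: [0.5, -2.3, 7.0]
finger_gap: 0.0398
gripper_force: 99.9
t 17.45 p [0.5961 0.0885 0.0644] yang 67.35 F [ 0.5127 -2.2727  6.9734] M [-0.7311  0.0973  0.3996] gap 0.0398 gf 99.9 q [-0.4311  0.5115  0.2647  1.8492 -0.1771  0.8005  1.1001]
jaw_face 0.87 [0.5945 0.012  0.045 ] [255. 200.]
casket_mid 0.92 [ 0.5932 -0.0302  0.0437] [264. 207.]
casket_mid 0.86 [0.5676 0.4785 0.0315] [173. 149.]
casket_end 0.79 [0.5352 0.4314 0.0292] [171. 157.]
casket_end 0.64 [0.3782 0.3693 0.0344] [137. 176.]
jaw_face 0.71 [0.7117 0.182  0.001 ] [207. 145.]
casket_end 0.96 [0.3807 0.3692 0.0306] [141. 248.]
stop_face 0.89 [ 0.5921 -0.0835  0.042 ] [290. 182.]
```

View pics/e2.png

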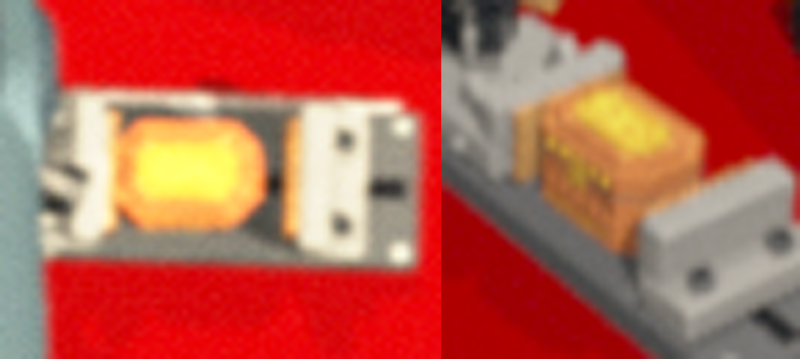

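```bash
python3 -m jog '[{"jaw":0.3,"dp":[-0.03,-0.073,0],"turn":[0,0,3]},{"jaw":0.3,"dp":[-0.056,-0.118,0],"turn":[0,0,5]},{"jaw":0.3,"dp":[-0.079,-0.136,0],"turn":[0,0,6]},{"jaw":0.3,"dp":[-0.077,-0.106,0],"turn":[0,0,5]},{"jaw":0.3,"dp":[-0.052,-0.059,0],"turn":[0,0,3]},{"jaw":0.3,"dp":[-0.014,-0.014,0],"turn":[0,0,0.75]},{"jaw":0.3,"dp":[-0.014,-0.014,0],"turn":[0,0,0.75]},{"jaw":0.3,"dp":[-0.014,-0.014,0],"turn":[0,0,0.75]}]'
python3 -c "
from h import *
st()"
python3 -m jog '[{"jaw":0.3,"dp":[-0.014,-0.014,0],"turn":[0,0,0.75]},{"jaw":0.3,"dp":[-0.014,-0.013,0],"turn":[0,0,0.75]},{"jaw":0.3,"dp":[-0.015,-0.013,0],"turn":[0,0,0.75]},{"jaw":0.3,"dp":[-0.015,-0.013,0],"turn":[0,0,0.75]},{"jaw":0.3,"dp":[-0.015,-0.013,0],"turn":[0,0,0.75]},{"jaw":0.3,"dp":[-0.015,-0.013,0],"turn":[0,0,0.75]},{"jaw":0.3,"dp":[-0.015,-0.012,0],"turn":[0,0,0.75]},{"jaw":0.3,"dp":[-0.015,-0.012,0],"turn":[0,0,0.75]}]'
python3 - <<'E'
from h import *
st(); 
for _ in range(3):
  a=imaging.get_image('top'); s=manip.read_state(); print(s['torque'],s['force'])
cv2.imwrite('pics/e3.png',cv2.resize(a['pixels'][160:205,250:310,::-1],(600,450),interpolation=cv2.INTER_CUBIC))
E
```

```text
time_s: 18.65
tool_pos: [0.5961, 0.0823, 0.0644]
eef_rot: [0.398, 0.917, 0.0, 0.002]
force: [1.1, -2.9, 7.2]
finger_gap: 0.0392
gripper_force: 99.9
t 18.65 p [0.5961 0.0823 0.0644] yang 43.11 F [ 1.1402 -2.8569  7.1917] M [-0.7626  0.2085  0.3845] gap 0.0392 gf 99.9 q [-0.499   0.5219  0.3625  1.8553 -0.2459  0.8049  0.7427]
time_s: 19.45
tool_pos: [0.5961, 0.0807, 0.0644]
eef_rot: [0.445, 0.895, 0.0, 0.002]
force: [1.7, -1.0, 7.0]
finger_gap: 0.0395
gripper_force: 99.9
t 19.45 p [0.5961 0.0807 0.0644] yang 37.1 F [ 1.6696 -0.9648  7.0296] M [-0.7329  0.2346  0.3881] gap 0.0395 gf 99.9 q [-0.5157  0.5253  0.3868  1.8568 -0.2634  0.8065  0.6546]
[-0.6717  0.2368  0.267 ] [ 1.7426 -1.943   6.7681]
[-0.6826  0.2412  0.238 ] [ 1.0264 -1.7628  6.6151]
[-0.6533  0.2227  0.2595] [ 0.3061 -1.6132  6.4011]
```

View pics/e3.png

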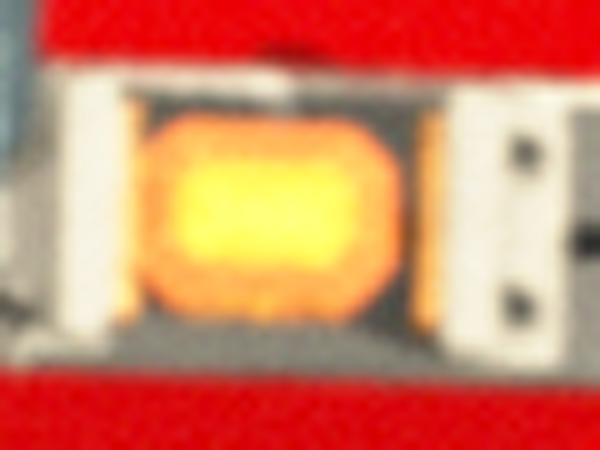

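```bash
python3 -m jog '[{"jaw":0.3,"dp":[-0.016,-0.012,0],"turn":[0,0,0.75]},{"jaw":0.3,"dp":[-0.016,-0.012,0],"turn":[0,0,0.75]},{"jaw":0.3,"dp":[-0.016,-0.012,0],"turn":[0,0,0.75]},{"jaw":0.3,"dp":[-0.016,-0.011,0],"turn":[0,0,0.75]},{"jaw":0.3,"dp":[-0.016,-0.011,0],"turn":[0,0,0.75]},{"jaw":0.3,"dp":[-0.016,-0.011,0],"turn":[0,0,0.75]},{"jaw":0.3,"dp":[-0.016,-0.011,0],"turn":[0,0,0.75]},{"jaw":0.3,"dp":[-0.017,-0.01,0],"turn":[0,0,0.75]}]'
python3 - <<'E'
from h import *
st()
for _ in range(3):
  a=imaging.get_image('top'); s=manip.read_state(); print(s['torque'],s['force'])
E
```

```text
time_s: 20.4
tool_pos: [0.5961, 0.0791, 0.0644]
eef_rot: [0.492, 0.871, 0.001, 0.002]
force: [1.5, -1.9, 7.6]
finger_gap: 0.0392
gripper_force: 99.9
t 20.4 p [0.5961 0.0791 0.0644] yang 31.1 F [ 1.5216 -1.8635  7.5828] M [-0.6491  0.3016  0.3642] gap 0.0392 gf 99.9 q [-0.5326  0.5289  0.4113  1.8583 -0.2811  0.8083  0.5667]
[-0.6633  0.2865  0.2592] [ 1.6453 -1.4587  7.2572]
[-0.6959  0.2942  0.2522] [ 0.4026 -2.6947  7.1907]
[-0.6168  0.2754  0.2431] [ 1.0569 -1.5676  6.3815]
```

```bash
python3 -m jog '[{"jaw":0.3,"dp":[-0.017,-0.01,0],"turn":[0,0,0.75]},{"jaw":0.3,"dp":[-0.017,-0.01,0],"turn":[0,0,0.75]},{"jaw":0.3,"dp":[-0.017,-0.01,0],"turn":[0,0,0.75]},{"jaw":0.3,"dp":[-0.017,-0.01,0],"turn":[0,0,0.75]},{"jaw":0.3,"dp":[-0.017,-0.009,0],"turn":[0,0,0.75]},{"jaw":0.3,"dp":[-0.017,-0.009,0],"turn":[0,0,0.75]},{"jaw":0.3,"dp":[-0.017,-0.009,0],"turn":[0,0,0.75]},{"jaw":0.3,"dp":[-0.018,-0.009,0],"turn":[0,0,0.75]}]'
python3 - <<'E'
from h import *
st()
for _ in range(3):
  a=imaging.get_image('top'); s=manip.read_state(); print(s['torque'],s['force'])
cv2.imwrite('pics/e4.png',cv2.resize(a['pixels'][160:205,250:310,::-1],(600,450),interpolation=cv2.INTER_CUBIC))
turnrows(25,[.75]*16)
E
```

```text
time_s: 21.35
tool_pos: [0.5961, 0.0776, 0.0644]
eef_rot: [0.537, 0.844, 0.001, 0.002]
force: [0.3, -1.6, 7.3]
finger_gap: 0.0395
gripper_force: 99.9
t 21.35 p [0.5961 0.0776 0.0644] yang 25.1 F [ 0.3032 -1.6308  7.2817] M [-0.5924  0.3014  0.3702] gap 0.0395 gf 99.9 q [-0.5493  0.5328  0.4359  1.8597 -0.2991  0.8103  0.4789]
[-0.6472  0.3148  0.207 ] [ 1.042  -1.5336  7.6508]
[-0.6024  0.2631  0.2875] [ 0.6807 -1.104   7.0704]
[-0.5794  0.3106  0.237 ] [ 0.535  -0.6734  6.8431]
{"jaw":0.3,"dp":[-0.018,-0.008,0],"turn":[0,0,0.75]},
{"jaw":0.3,"dp":[-0.018,-0.008,0],"turn":[0,0,0.75]},
{"jaw":0.3,"dp":[-0.018,-0.008,0],"turn":[0,0,0.75]},
{"jaw":0.3,"dp":[-0.018,-0.008,0],"turn":[0,0,0.75]},
{"jaw":0.3,"dp":[-0.018,-0.008,0],"turn":[0,0,0.75]},
{"jaw":0.3,"dp":[-0.018,-0.007,0],"turn":[0,0,0.75]},
{"jaw":0.3,"dp":[-0.018,-0.007,0],"turn":[0,0,0.75]},
{"jaw":0.3,"dp":[-0.018,-0.007,0],"turn":[0,0,0.75]},
{"jaw":0.3,"dp":[-0.018,-0.007,0],"turn":[0,0,0.75]},
{"jaw":0.3,"dp":[-0.019,-0.006,0],"turn":[0,0,0.75]},
{"jaw":0.3,"dp":[-0.019,-0.006,0],"turn":[0,0,0.75]},
{"jaw":0.3,"dp":[-0.019,-0.006,0],"turn":[0,0,0.75]},
{"jaw":0.3,"dp":[-0.019,-0.006,0],"turn":[0,0,0.75]},
{"jaw":0.3,"dp":[-0.019,-0.005,0],"turn":[0,0,0.75]},
{"jaw":0.3,"dp":[-0.019,-0.005,0],"turn":[0,0,0.75]},
{"jaw":0.3,"dp":[-0.019,-0.005,0],"turn":[0,0,0.75]},
end 13.0
```

View pics/e4.png

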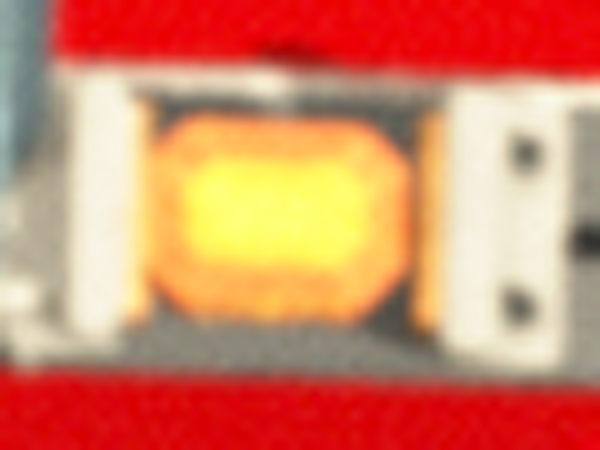

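```bash
python3 -m jog '[{"jaw":0.3,"dp":[0,0,0],"turn":[0,0,0]},{"jaw":0.3,"dp":[0,0,0],"turn":[0,0,0]},{"jaw":0.3,"dp":[0,0,0],"turn":[0,0,0]},{"jaw":0.3,"dp":[-0.018,-0.008,0],"turn":[0,0,0.75]},{"jaw":0.3,"dp":[-0.018,-0.008,0],"turn":[0,0,0.75]},{"jaw":0.3,"dp":[-0.018,-0.008,0],"turn":[0,0,0.75]},{"jaw":0.3,"dp":[-0.018,-0.008,0],"turn":[0,0,0.75]},{"jaw":0.3,"dp":[-0.018,-0.008,0],"turn":[0,0,0.75]}]'
python3 - <<'E'
from h import *
st()
for _ in range(3):
  a=imaging.get_image('top'); s=manip.read_state(); print(s['torque'],s['force'])
E
```

```text
time_s: 22.3
tool_pos: [0.5961, 0.0766, 0.0644]
eef_rot: [0.564, 0.826, 0.001, 0.001]
force: [1.5, -1.6, 7.5]
finger_gap: 0.0395
gripper_force: 99.9
t 22.3 p [0.5961 0.0766 0.0644] yang 21.35 F [ 1.4812 -1.5782  7.4775] M [-0.5443  0.3624  0.3189] gap 0.0395 gf 99.9 q [-0.5598  0.5356  0.4512  1.8606 -0.3103  0.8117  0.4242]
[-0.6007  0.3463  0.2416] [ 0.4967 -1.9853  6.9869]
[-0.6286  0.3141  0.2386] [ 2.0561 -1.0607  7.4995]
[-0.5681  0.2992  0.2107] [ 2.0799 -1.9635  7.0719]
```

Still free. Continue.

```bash
python3 -m jog '[{"jaw":0.3,"dp":[0,0,0],"turn":[0,0,0]},{"jaw":0.3,"dp":[0,0,0],"turn":[0,0,0]},{"jaw":0.3,"dp":[0,0,0],"turn":[0,0,0]},{"jaw":0.3,"dp":[-0.018,-0.007,0],"turn":[0,0,0.75]},{"jaw":0.3,"dp":[-0.018,-0.007,0],"turn":[0,0,0.75]},{"jaw":0.3,"dp":[-0.018,-0.007,0],"turn":[0,0,0.75]},{"jaw":0.3,"dp":[-0.018,-0.007,0],"turn":[0,0,0.75]},{"jaw":0.3,"dp":[-0.019,-0.006,0],"turn":[0,0,0.75]}]'
python3 - <<'E'
from h import *
st()
for _ in range(3):
  a=imaging.get_image('top'); s=manip.read_state(); print(s['torque'],s['force'])
E
```

```text
time_s: 23.25
tool_pos: [0.596, 0.0757, 0.0644]
eef_rot: [0.591, 0.807, 0.001, 0.001]
force: [1.0, -2.2, 6.8]
finger_gap: 0.0392
gripper_force: 99.9
t 23.25 p [0.596  0.0757 0.0644] yang 17.6 F [ 1.0357 -2.1648  6.8235] M [-0.6266  0.3667  0.3465] gap 0.0392 gf 99.9 q [-0.5702  0.5384  0.4666  1.8616 -0.3217  0.8131  0.3695]
[-0.6314  0.3017  0.2529] [ 1.61   -1.5215  6.7084]
[-0.5733  0.3302  0.2089] [ 0.9551 -1.5868  7.3202]
[-0.5478  0.3418  0.2052] [ 1.6764 -1.721   7.5832]
```

```bash
python3 -m jog '[{"jaw":0.3,"dp":[0,0,0],"turn":[0,0,0]},{"jaw":0.3,"dp":[0,0,0],"turn":[0,0,0]},{"jaw":0.3,"dp":[0,0,0],"turn":[0,0,0]},{"jaw":0.3,"dp":[-0.019,-0.006,0],"turn":[0,0,0.75]},{"jaw":0.3,"dp":[-0.019,-0.006,0],"turn":[0,0,0.75]},{"jaw":0.3,"dp":[-0.019,-0.006,0],"turn":[0,0,0.75]},{"jaw":0.3,"dp":[-0.019,-0.005,0],"turn":[0,0,0.75]},{"jaw":0.3,"dp":[-0.019,-0.005,0],"turn":[0,0,0.75]}]'
python3 - <<'E'
from h import *
st()
for _ in range(3):
  a=imaging.get_image('top'); s=manip.read_state(); print(s['torque'],s['force'])
turnrows(13.85,[.75]*20)
E
```

```text
time_s: 24.2
tool_pos: [0.5961, 0.0747, 0.0644]
eef_rot: [0.617, 0.787, 0.001, 0.001]
force: [2.6, -1.7, 7.2]
finger_gap: 0.0394
gripper_force: 99.9
t 24.2 p [0.5961 0.0747 0.0644] yang 13.84 F [ 2.5914 -1.7477  7.1541] M [-0.5839  0.3518  0.4137] gap 0.0394 gf 99.9 q [-0.5806  0.5413  0.482   1.8624 -0.3332  0.8147  0.3148]
[-0.5793  0.3456  0.2161] [ 0.9298 -1.1007  7.3037]
[-0.5282  0.354   0.1845] [ 1.3732 -1.8457  7.8625]
[-0.5125  0.3325  0.2132] [ 1.4095 -1.6327  6.9697]
{"jaw":0.3,"dp":[-0.019,-0.005,0],"turn":[0,0,0.75]},
{"jaw":0.3,"dp":[-0.019,-0.005,0],"turn":[0,0,0.75]},
{"jaw":0.3,"dp":[-0.019,-0.004,0],"turn":[0,0,0.75]},
{"jaw":0.3,"dp":[-0.019,-0.004,0],"turn":[0,0,0.75]},
{"jaw":0.3,"dp":[-0.019,-0.004,0],"turn":[0,0,0.75]},
{"jaw":0.3,"dp":[-0.019,-0.004,0],"turn":[0,0,0.75]},
{"jaw":0.3,"dp":[-0.019,-0.003,0],"turn":[0,0,0.75]},
{"jaw":0.3,"dp":[-0.019,-0.003,0],"turn":[0,0,0.75]},
{"jaw":0.3,"dp":[-0.019,-0.003,0],"turn":[0,0,0.75]},
{"jaw":0.3,"dp":[-0.019,-0.003,0],"turn":[0,0,0.75]},
{"jaw":0.3,"dp":[-0.019,-0.002,0],"turn":[0,0,0.75]},
{"jaw":0.3,"dp":[-0.020,-0.002,0],"turn":[0,0,0.75]},
{"jaw":0.3,"dp":[-0.020,-0.002,0],"turn":[0,0,0.75]},
{"jaw":0.3,"dp":[-0.020,-0.002,0],"turn":[0,0,0.75]},
{"jaw":0.3,"dp":[-0.020,-0.001,0],"turn":[0,0,0.75]},
{"jaw":0.3,"dp":[-0.020,-0.001,0],"turn":[0,0,0.75]},
{"jaw":0.3,"dp":[-0.020,-0.001,0],"turn":[0,0,0.75]},
{"jaw":0.3,"dp":[-0.020,-0.001,0],"turn":[0,0,0.75]},
{"jaw":0.3,"dp":[-0.020,-0.000,0],"turn":[0,0,0.75]},
{"jaw":0.3,"dp":[-0.020,-0.000,0],"turn":[0,0,0.75]},
end -1.1500000000000004
```

```bash
python3 -m jog '[{"jaw":0.3,"dp":[0,0,0],"turn":[0,0,0]},{"jaw":0.3,"dp":[0,0,0],"turn":[0,0,0]},{"jaw":0.3,"dp":[0,0,0],"turn":[0,0,0]},{"jaw":0.3,"dp":[0,0,0],"turn":[0,0,0]},{"jaw":0.3,"dp":[-0.019,-0.005,0],"turn":[0,0,0.75]},{"jaw":0.3,"dp":[-0.019,-0.005,0],"turn":[0,0,0.75]},{"jaw":0.3,"dp":[-0.019,-0.004,0],"turn":[0,0,0.75]},{"jaw":0.3,"dp":[-0.019,-0.004,0],"turn":[0,0,0.75]}]'
python3 - <<'E'
from h import *
st()
for _ in range(3):
  a=imaging.get_image('top'); s=manip.read_state(); print(s['torque'],s['force'])
E
```

```text
time_s: 25.15
tool_pos: [0.5961, 0.0738, 0.0644]
eef_rot: [0.637, 0.771, 0.001, 0.001]
force: [0.9, -0.6, 6.7]
finger_gap: 0.0394
gripper_force: 99.9
t 25.15 p [0.5961 0.0738 0.0644] yang 10.84 F [ 0.8928 -0.6204  6.6997] M [-0.5317  0.3568  0.361 ] gap 0.0394 gf 99.9 q [-0.5888  0.5437  0.4943  1.8631 -0.3424  0.8161  0.2712]
[-0.4812  0.3854  0.2318] [ 1.2506 -1.4911  6.7088]
[-0.4851  0.3318  0.2419] [ 0.628  -2.0054  6.2196]
[-0.4765  0.2725  0.2524] [ 1.2499 -1.5986  6.8688]
```

```bash
python3 -m jog '[{"jaw":0.3,"dp":[0,0,0],"turn":[0,0,0]},{"jaw":0.3,"dp":[0,0,0],"turn":[0,0,0]},{"jaw":0.3,"dp":[0,0,0],"turn":[0,0,0]},{"jaw":0.3,"dp":[0,0,0],"turn":[0,0,0]},{"jaw":0.3,"dp":[-0.019,-0.004,0],"turn":[0,0,0.75]},{"jaw":0.3,"dp":[-0.019,-0.004,0],"turn":[0,0,0.75]},{"jaw":0.3,"dp":[-0.019,-0.003,0],"turn":[0,0,0.75]},{"jaw":0.3,"dp":[-0.019,-0.003,0],"turn":[0,0,0.75]}]'
python3 - <<'E'
from h import *
st()
for _ in range(3):
  a=imaging.get_image('top'); s=manip.read_state(); print(s['torque'],s['force'])
cv2.imwrite('pics/e5.png',cv2.resize(a['pixels'][160:205,250:310,::-1],(600,450),interpolation=cv2.INTER_CUBIC))
E
```

```text
time_s: 26.1
tool_pos: [0.5961, 0.0731, 0.0644]
eef_rot: [0.657, 0.754, 0.001, 0.001]
force: [1.0, -1.5, 6.3]
finger_gap: 0.0394
gripper_force: 99.9
t 26.1 p [0.5961 0.0731 0.0644] yang 7.84 F [ 0.9514 -1.5295  6.348 ] M [-0.4699  0.277   0.3464] gap 0.0394 gf 99.9 q [-0.5971  0.5463  0.5066  1.8638 -0.3517  0.8174  0.2275]
[-0.4921  0.3117  0.2494] [ 0.8887 -2.1738  6.6721]
[-0.4295  0.3563  0.225 ] [ 0.5142 -1.895   6.7795]
[-0.4828  0.3204  0.2323] [ 1.2084 -1.2753  7.1087]
```

View pics/e5.png

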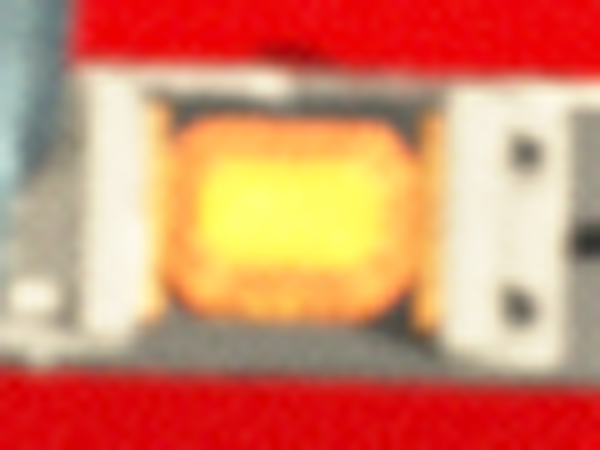

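```bash
python3 -m jog '[{"jaw":0.3,"dp":[0,0,0],"turn":[0,0,0]},{"jaw":0.3,"dp":[0,0,0],"turn":[0,0,0]},{"jaw":0.3,"dp":[0,0,0],"turn":[0,0,0]},{"jaw":0.3,"dp":[0,0,0],"turn":[0,0,0]},{"jaw":0.3,"dp":[-0.019,-0.003,0],"turn":[0,0,0.75]},{"jaw":0.3,"dp":[-0.019,-0.003,0],"turn":[0,0,0.75]},{"jaw":0.3,"dp":[-0.019,-0.002,0],"turn":[0,0,0.75]},{"jaw":0.3,"dp":[-0.02,-0.002,0],"turn":[0,0,0.75]}]'
python3 - <<'E'
from h import *
st()
for _ in range(3):
  a=imaging.get_image('top'); s=manip.read_state(); print(s['torque'],s['force'])
E
```

```text
time_s: 27.05
tool_pos: [0.596, 0.0724, 0.0644]
eef_rot: [0.677, 0.736, 0.001, 0.001]
force: [1.1, -2.3, 7.2]
finger_gap: 0.0394
gripper_force: 99.9
t 27.05 p [0.596  0.0724 0.0644] yang 4.85 F [ 1.1172 -2.2773  7.2179] M [-0.4317  0.3745  0.4329] gap 0.0394 gf 99.9 q [-0.6055  0.5489  0.5189  1.8645 -0.361   0.8188  0.1841]
[-0.4433  0.3448  0.3154] [ 1.028  -1.7988  6.2652]
[-0.4714  0.3317  0.2811] [ 1.3771 -1.6438  6.8908]
[-0.4633  0.3291  0.2293] [ 1.4063 -1.588   6.1407]
```

```bash
python3 -m jog '[{"jaw":0.3,"dp":[0,0,0],"turn":[0,0,0]},{"jaw":0.3,"dp":[0,0,0],"turn":[0,0,0]},{"jaw":0.3,"dp":[0,0,0],"turn":[0,0,0]},{"jaw":0.3,"dp":[0,0,0],"turn":[0,0,0]},{"jaw":0.3,"dp":[0,0,0],"turn":[0,0,0]},{"jaw":0.3,"dp":[0,0,0],"turn":[0,0,0]},{"jaw":0.3,"dp":[-0.02,-0.002,0],"turn":[0,0,0.75]},{"jaw":0.3,"dp":[-0.02,-0.002,0],"turn":[0,0,0.75]}]'
python3 - <<'E'
from h import *
st()
for _ in range(4):
  a=imaging.get_image('top'); s=manip.read_state(); print(s['torque'],s['force'])
E
```

```text
time_s: 28.0
tool_pos: [0.596, 0.072, 0.0644]
eef_rot: [0.686, 0.728, 0.001, 0.001]
force: [1.2, -2.4, 6.9]
finger_gap: 0.0392
gripper_force: 99.9
t 28.0 p [0.596  0.072  0.0644] yang 3.37 F [ 1.177  -2.3978  6.9135] M [-0.4652  0.361   0.4408] gap 0.0392 gf 99.9 q [-0.6095  0.5502  0.525   1.8649 -0.3655  0.8196  0.1626]
[-0.5322  0.3654  0.3321] [ 2.1042 -2.8836  6.4723]
[-0.3991  0.3214  0.273 ] [ 0.3552 -2.0693  7.159 ]
[-0.4426  0.2959  0.3276] [ 1.1944 -1.2915  6.4519]
[-0.4596  0.2991  0.3473] [ 1.1401 -1.2759  7.3938]
```

```bash
python3 -m jog '[{"jaw":0.3,"dp":[0,0,0],"turn":[0,0,0]},{"jaw":0.3,"dp":[0,0,0],"turn":[0,0,0]},{"jaw":0.3,"dp":[0,0,0],"turn":[0,0,0]},{"jaw":0.3,"dp":[0,0,0],"turn":[0,0,0]},{"jaw":0.3,"dp":[0,0,0],"turn":[0,0,0]},{"jaw":0.3,"dp":[0,0,0],"turn":[0,0,0]},{"jaw":0.3,"dp":[-0.02,-0.001,0],"turn":[0,0,0.75]},{"jaw":0.3,"dp":[-0.02,-0.001,0],"turn":[0,0,0.75]}]'
python3 - <<'E'
from h import *
st()
for _ in range(4):
  a=imaging.get_image('top'); s=manip.read_state(); print(s['torque'],s['force'])
E
```

```text
time_s: 29.0
tool_pos: [0.5961, 0.0716, 0.0644]
eef_rot: [0.695, 0.719, 0.001, 0.001]
force: [0.6, -1.4, 7.5]
finger_gap: 0.0396
gripper_force: 99.9
t 29.0 p [0.5961 0.0716 0.0644] yang 1.89 F [ 0.5574 -1.3573  7.4737] M [-0.4398  0.3679  0.5386] gap 0.0396 gf 99.9 q [-0.6137  0.5516  0.5311  1.8652 -0.3701  0.8203  0.141 ]
[-0.4618  0.3417  0.3477] [ 1.8202 -2.1388  6.8512]
[-0.4319  0.294   0.3663] [ 1.0126 -0.8205  6.7721]
[-0.4428  0.2834  0.3392] [ 1.1853 -1.3987  6.8252]
[-0.433   0.3513  0.3905] [ 0.8219 -1.4799  6.7068]
```

```bash
python3 -m jog '[{"jaw":0.6,"dp":[0,0,0],"turn":[0,0,0]},{"jaw":0.75,"dp":[0,0,0],"turn":[0,0,0]},{"jaw":0.8,"dp":[0,0,0],"turn":[0,0,0]},{"jaw":0.8,"dp":[0,0,0],"turn":[0,0,0]},{"jaw":0.8,"dp":[0,0,-0.4],"turn":[0,0,0]},{"jaw":0.8,"dp":[0,0,-1],"turn":[0,0,0]},{"jaw":0.8,"dp":[0,0,-2],"turn":[0,0,0]},{"jaw":0.8,"dp":[0,0,-2.5],"turn":[0,0,0]}]'
python3 -m jog '[{"jaw":0.8,"dp":[0,0,-3],"turn":[0,0,0]},{"jaw":0.8,"dp":[1,0,-3],"turn":[0,0,0]},{"jaw":0.8,"dp":[2.5,0,-2],"turn":[0,0,0]},{"jaw":0.8,"dp":[2.5,0,-1],"turn":[0,0,0]},{"jaw":0.8,"dp":[2,0,0],"turn":[0,0,0]},{"jaw":0.8,"dp":[1,0,0],"turn":[0,0,0]},{"jaw":0.8,"dp":[0,0,0],"turn":[0,0,0]},{"jaw":0.8,"dp":[0,0,0],"turn":[0,0,0]}]'
python3 - <<'E'
from h import *
st()
b=imaging.get_image('side'); a=imaging.get_image('top')
for p in(a,b):
  for n in ['casket_mid','knob_grip','jaw_face','stop_face']: find(p,n,1)
B=cv2.resize(b['pixels'][150:240,220:310,::-1],(400,400),interpolation=cv2.INTER_CUBIC);A=cv2.resize(a['pixels'][155:210,225:280+10,::-1],(400,400))
A=cv2.resize(a['pixels'][155:211,235:305,::-1],(500,400),interpolation=cv2.INTER_CUBIC)
cv2.imwrite('pics/f.png',cv2.resize(np.hstack([A,B]),(800,356)))
E
```

```text
time_s: 30.0
tool_pos: [0.5934, 0.0718, 0.1219]
eef_rot: [0.696, 0.718, -0.001, -0.0]
force: [-0.2, -0.0, 0.1]
finger_gap: 0.0686
gripper_force: 0.0
time_s: 30.8
tool_pos: [0.5912, 0.1605, 0.2113]
eef_rot: [0.697, 0.718, -0.001, 0.0]
force: [-0.4, -0.6, 0.1]
finger_gap: 0.0684
gripper_force: 0.0
t 30.8 p [0.5912 0.1605 0.2113] yang 1.7 F [-0.4303 -0.5805  0.0984] M [-0.007   0.037  -0.0062] gap 0.0684 gf 0.0 q [-0.8096  0.3813  0.5939  1.7412 -0.2356  1.092  -0.1097]
casket_mid 0.96 [0.3641 0.4223 0.0284] [123. 253.]
knob_grip 0.42 [0.5932 0.068  0.0668] [241. 180.]
jaw_face 0.7 [ 0.5982 -0.0064  0.0411] [265. 180.]
casket_mid 0.84 [ 0.5923 -0.0468  0.0429] [268. 210.]
knob_grip 0.48 [0.5935 0.0736 0.0732] [243. 183.]
jaw_face 0.74 [ 0.5936 -0.0044  0.0463] [259. 202.]
stop_face 0.96 [ 0.5874 -0.0871  0.0441] [275. 217.]
```

View pics/f.png

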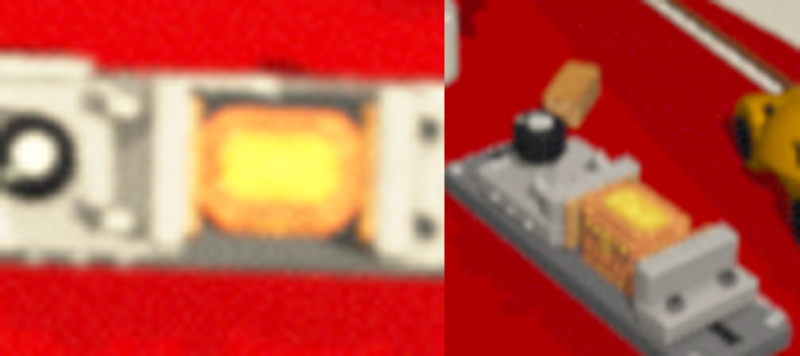

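The casket stands upright and nipped between both jaws, and the hand is clear of everything, so I am handing the job in.

```bash
python3 -c "
from plant import job
print(job.sign_off())"
```

```text
the job is handed in; nothing more can be done
None
```

The small copper casket stands upright between the cork jaws, nipped at about 12 N as estimated from the knob's torque, with the knob released and the job handed in at about 31 s of the 72 s allowed; no verdict came back.

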